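Heat sink out of the fume box

TASK

Slide the clear front sash of the fume box up its slope by the handle until it stays up by itself, and let go of it. Then reach in under it, take out the finned heat sink and set it down gently, upright, on the floor of the empty undivided white tray, and leave the sash up.

Things in the scene. Friction and masses are not known exactly. Their poses are not given: they have to be found in the camera images.
- sash (a joint): Distance (m) by which the sash is raised along its slope: 0 closed, 0.22 top stop. A clear panel 405 mm wide, 220 long, 0.35 kg, sliding up and back at 45 degrees. A counterweight helps more the higher it is: let go below 100 mm it slides down, above 145 mm friction holds it. Raising takes about 4 N or less. Closed, its lower edge is on the box's front edge, 30 mm above the table.
- sash_handle (a point): Middle of the sash's black D-handle: a bar 70 mm long up the slope (x), 14 wide (y), 16 thick (z), 55 mm above the panel, on two legs at its ends; closed it is 140 mm above the table, 32 mm behind the box's front edge. Axes: x up the slope (into the box and up at 45 degrees), the way the sash slides; y left; z out of the panel. The box's side rails are at y = +-213 mm, 22 mm thick.
- heatsink_center (a point): Centre (half-way up) of the heat sink: six bare aluminium fins on edge, 30 mm deep (x), 36 wide (y, across the fins; outer fins flat, grip there), 46 tall (z up), 0.12 kg. Stands on the box floor (6 mm above the table), 60 mm behind the box's front edge, x into the box within 10 degrees. In line with it, 90 mm apart, in any order: a round capacitor can and a block transformer, not wanted.
- tray: Empty white tray without dividers, 130 x 130 mm, 25 mm tall, walls and floor 4 mm thick, fixed to the table beside the front of the fume box, left or right. Origin: centre of its underside; x, y along its sides, z up. The divided tray of the same size on the other side, holding small parts, is not it.
There are look-alikes about, which are no part of the job. What is shaped like the tray but brown or red is not meant.

How it is judged (in metres and radians):
On the way:
1. the sash is up, let go, and stays up by friction (value of joint sash above 0.1 m and contact force between sash and the arm below 0.2 N and contact force between sash and the fingers below 0.2 N and velocity of joint sash between -0.005 and 0.005 m/s), for 0.4 s.
At the end, for the whole second after the job is handed in: The sash is still up, raised by more than 100 mm along its slope, and the heat sink stands upright (within 10 degrees) on the floor of the undivided tray, its centre within 50 mm of the tray's centre along both sides and at most 35 mm above the tray's underside, at rest (value of joint sash above 0.1 m and x of heatsink_center in the frame of tray between -0.05 and 0.05 m and y of heatsink_center in the frame of tray between -0.05 and 0.05 m and z of heatsink_center in the frame of tray below 0.035 m and angle between heatsink_center's own z axis and vertical below 0.17 rad and linear speed of heatsink below 0.02 m/s); the robot touches nothing.
It fails at once if the heat sink is dropped: it falls free faster than 0.6 m/s (from about 18 mm or more) (contact force between heatsink and the fingers below 0.05 N and linear speed of heatsink above 0.6 m/s).
It also fails if it takes over 58 s, if anything falls off the work surface, if the arm or the gripper's body presses on something with over 40 N, if the wrist force passes 120 N, or if a joint passes its speed limit or range.

ROBOT

A 7-joint arm with a two-finger parallel gripper is mounted at the origin on the work surface. World frame = base frame: x ahead of the robot, y to its left, z up, the work surface at z = 0. Lengths are in mm, angles in rad, forces in N, time in s.
With the tool pointing down it reaches from about 425 to 1025 mm from the base axis. Payload 9.4 kg.
Tool frame: the origin (TCP) lies midway between the tips of the shut fingers; the grasp point (between the pads) lies 19 mm behind it; z points along the fingers, y is the direction in which the jaws open and shut (so a half turn about z gives the same grasp; the last joint's range is limited). The gripper opens to 93 mm and grips with 3 to 60 N. Pads are 15 mm wide; open, the fingers measure 128 mm over their backs; the gripper's body (75 mm by 188 mm) begins 65 mm behind the grasp point.
Start: joints at [-1.402, 0.599, -0.003, 1.599, 0.002, 0.943, -0.08], TCP at [176.421, 703.207, 218.618] pointing down, gripper open.
Joint ranges: [-2.57, 2.57], [-0.35, 1.97], [-1.29, 1.29], [0.11, 2.56], [-1.05, 4.19], [0.11, 1.86], [-2.63, 2.63]. Speed limits (rad/s): [2.22, 2.22, 3.01, 3.01, 3.14, 3.14, 3.14].

INTERFACE

Orientations are given as a 3x3 rotation matrix whose columns are the frame's x, y, z axes.
In Python, from plant import status, eyes, job_done gives the robot as it stands.
- The arm moves only by the tool apply_moves, never from a script. Its argument "deltas" is a list of rows, each a list of 4 numbers: the shift along the tool's x, y, z in cm, then the turn about the tool's z in rad. A call has 1 to 8 rows; each row shifts and turns the pose as measured when the row begins, along the tool's axes as they then stand; what a row does not reach is not made up. A row lasts 1/12 s, in which the tool goes at most 41.7 mm and 7.16 degrees, less where a joint would pass 70% of its speed; a pose out of reach is approached as far as the arm can. A call is refused whole if a number of a shift passes 4.17 or a number of a turn 0.125, either way. A call with a gripper value outside its range is refused whole. "grip" is the closure in counts, from 0 (fully open) to 255 (shut), set as the call begins (left out, the last holds). The fingers move at their own pace and stop on an object; "force" is the grip in N (left out, the last holds). Time passes only in rows, so rows that do not move let the fingers close. It gives the time, the measured TCP pose, the force and the opening at its end, in the units of the state.
- status.read_state(): the state, without advancing time (a new reading comes with each control period).
- eyes.capture(name): name is "scene" or "top"; returns a dict with "frame" (400x640x3 uint8, red, green, blue), "range_z" (400x640 float32, mm along the optical axis (not along the pixel's ray), 0 where there is no reading), "mtx" (3x3 intrinsics, pixels), "dist" ([k1, k2, p1, p2, k3] as OpenCV has them; the pictures are not rectified), "position" and "orientation" of the camera in the world. Camera axes: x right, y up, looking along -z (the intrinsics and any distortion apply to the point x, -y, -z); pixel columns grow to the right and rows downward; lengths in mm; the calibration is good to about 2 mm. A picture is of the moment at which its call begins.
- job_done(): hands the job in, once; it reports no verdict.
The state is a dict: "time_s": time; "joint_positions": joint angles; "joint_velocities": joint speeds; "tau": joint torques, N m; "tcp_pos": TCP position; "tcp_rot": TCP orientation; "ft_force": force on the tool from outside, world axes, zero at the start; "moment": the same for the moment, N m; "width": finger opening in mm.
Only numpy, scipy, OpenCV 4.12 (cv2) and the standard library are available. Lean on these libraries where they do the work, as an engineer would, in place of code of your own. Each camera call takes 0.05 s, during which the arm holds its last target.

## Working session

There is one attempt and no reset: what is moved stays moved. The work goes in short steps, Python scripts to look and compute and a tool call to move; the robot and the scene stay as the last step left them, time stands still between calls to the robot, and variables do not carry over. Pictures are saved under pics/ and viewed, and the job is handed in when it is done.

Besides the shell and the picture viewer there is one more tool, called after "Request:" by a JSON object that holds its "method" and its "body". apply_moves: Moves the arm, as the interface text tells. Its arguments: {"type":"object","properties":{"deltas":{"type":"array"},"grip":{"type":"number"},"force":{"type":"number"}},"required":["deltas"]}

```bash
mkdir -p pics; ls; cat > h.py <<'E'
import numpy as np, cv2
from plant import status, eyes, job_done
def cap(n,f=None):
    c=eyes.capture(n)
    if f: cv2.imwrite('pics/'+f,c['frame'][:,:,::-1])
    np.savez('last_'+n+'.npz',**c); return c
def load(n): return dict(np.load('last_'+n+'.npz'))
def pts(c,uv,z=None):
    uv=np.array(uv,float).reshape(-1,1,2)
    n=cv2.undistortPoints(uv,c['mtx'],c['dist']).reshape(-1,2)
    R=np.array(c['orientation']);p=np.array(c['position'])
    d=np.c_[n[:,0],-n[:,1],-np.ones(len(n))]
    if z is None:
        r=np.array([c['range_z'][int(round(v)),int(round(u))] for u,v in uv.reshape(-1,2)])
        return p+(d*r[:,None])@R.T
    D=d@R.T
    return p+D*((z-p[2])/D[:,2])[:,None]
def crop(c,u0,v0,u1,v1,f,s=4):
    im=c['frame'][v0:v1,u0:u1,::-1]
    cv2.imwrite('pics/'+f,cv2.resize(im,None,fx=s,fy=s,interpolation=cv2.INTER_CUBIC))
E
python3 - <<'E'
from h import *
np.set_printoptions(suppress=True,precision=2)
for n in('scene','top'):
    c=cap(n,n+'0.png'); print(n,c['position'],c['orientation'],c['mtx'],c['dist'])
s=status.read_state(); print(s)
E
```

```text
pics
scene [1139.83 -104.42 1314.06] [[ 0.06 -0.87  0.49]
 [ 1.    0.06 -0.03]
 [-0.01  0.49  0.87]] [[394.33   0.   318.75]
 [  0.   394.33 208.47]
 [  0.     0.     1.  ]] [-0.1  0.   0.   0.   0. ]
top [ 153.23  -85.56 1542.35] [[-0.06  0.98 -0.2 ]
 [-1.   -0.06  0.01]
 [-0.    0.2   0.98]] [[466.12   0.   311.91]
 [  0.   466.12 202.81]
 [  0.     0.     1.  ]] [-0.  0.  0.  0.  0.]
{'time_s': 0.1, 'joint_positions': array([-1.4 ,  0.6 , -0.  ,  1.6 ,  0.  ,  0.94, -0.08]), 'joint_velocities': array([ 0., -0.,  0., -0.,  0., -0., -0.]), 'tau': array([  0.01, -76.66,   1.5 , -25.29,  -0.05,   0.01,   0.  ]), 'tcp_pos': array([176.32, 702.8 , 217.87]), 'tcp_rot': array([[-0.97,  0.24, -0.  ],
       [ 0.24,  0.97, -0.  ],
       [-0.  , -0.  , -1.  ]]), 'ft_force': array([ 0.7 ,  0.51, -0.18]), 'moment': array([ 0.01, -0.05, -0.06]), 'width': 93.21684969628895}
```

View pics/scene0.png

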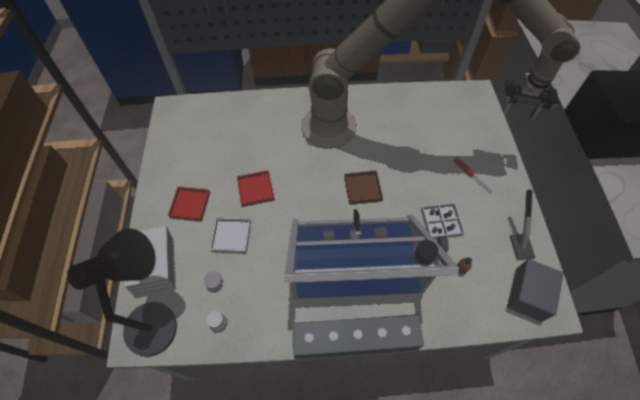

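View pics/top0.png

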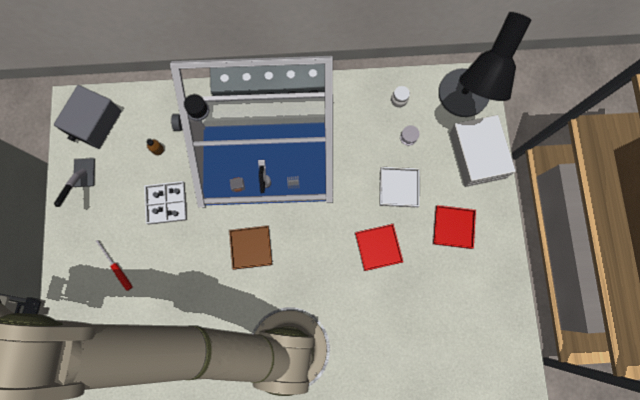

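```bash
python3 - <<'E'
from h import *
c=load('top'); crop(c,165,50,345,215,'t1.png',4)
c=load('scene'); crop(c,280,200,470,310,'s1.png',4)
E
```

```text
(no output)
```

View pics/t1.png

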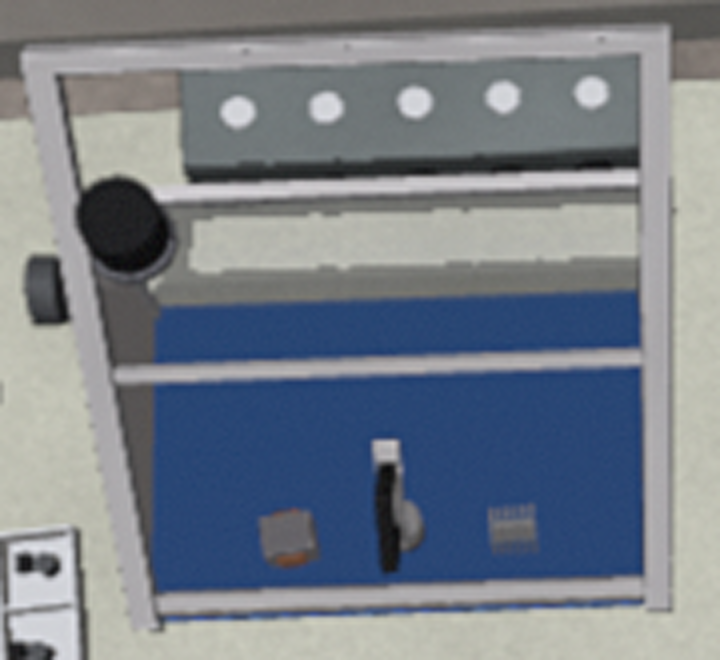

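View pics/s1.png

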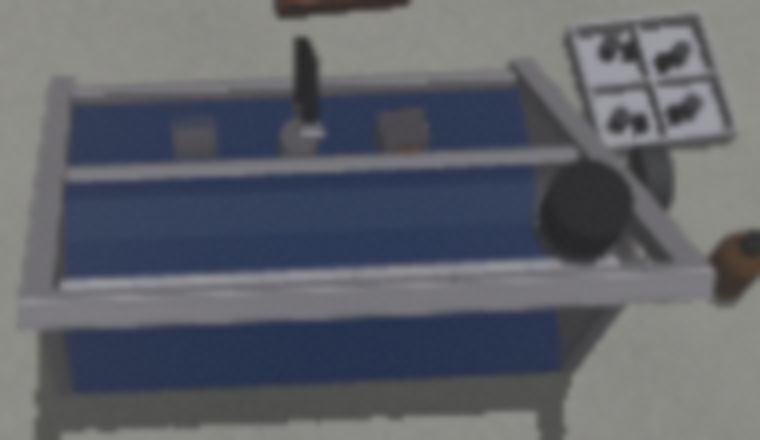

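```bash
python3 - <<'E'
from h import *
np.set_printoptions(suppress=True,precision=1)
c=load('top')
f=lambda u,v:(165+u/4,50+v/4)
for n,p in dict(frail_l=(160,605),frail_m=(400,592),frail_r=(640,590),sideL=(100,420),sideLb=(45,90),sideR=(655,400),sideRb=(655,60),cornR=(660,605),cornL=(145,625),bar=(400,365),bar2=(400,190),topbar=(400,45),hL=(386,450),hM=(388,510),hB=(388,560),hs=(513,522),hs2=(500,540),can=(412,525),tr=(287,530),glass=(560,450),floor=(560,320)).items():
    print(n,pts(c,[f(*p)])[0])
for n,p in dict(tl=(381,168),tr=(418,168),bl=(380,205),br=(418,206),mid=(400,187)).items(): print(n,pts(c,[p])[0])
c=load('scene');f=lambda u,v:(280+u/4,200+v/4)
print('scene')
for n,p in dict(hs=(195,135),hst=(195,125),bar=(195,165),h1=(303,50),h2=(308,80),h3=(310,115),legtop=(312,131),front=(300,82)).items(): print(n,pts(c,[f(*p)])[0])
for n,p in dict(tl=(217,220),tr=(249,222),bl=(212,250),br=(247,252),mid=(231,236)).items(): print(n,pts(c,[p])[0])
E
```

```text
frail_l [487.2 249.8  39.2]
frail_m [486.9  52.1  37.5]
frail_r [ 476.8 -145.9   37.4]
sideL [608.6 266.6 162.8]
sideLb [789.3 256.2 347.5]
sideR [ 598.  -161.9  166.4]
sideRb [ 783.4 -167.9  353.4]
cornR [ 464.8 -161.9   29.6]
cornL [474.1 265.5  25.4]
bar [630.3  31.5 188.2]
bar2 [748.7  21.5 241.6]
topbar [798.5   7.2 365.7]
hL [578.4  49.3 139.6]
hM [525.7  48.  155.4]
hB [492.4  52.  129.8]
hs [528.4 -45.4  85.9]
hs2 [519.8 -33.4  62.8]
can [533.1  36.6  76.9]
tr [532.1 136.2  87.7]
glass [576.3 -86.6 119.4]
floor [656.8 -92.3 194.5]
tl [ 569.8 -341.5   25.4]
tr [ 564.1 -467.6   19.4]
bl [ 447.7 -330.7    1.6]
br [ 436.4 -457.7    3.3]
mid [ 505.  -403.2    5.3]
scene
hs [580.5 -42.7 135.4]
hst [559.9 -40.7 111.7]
bar [631.3 -47.4 188. ]
h1 [514.8  53.1 150.1]
h2 [546.9  53.3 157. ]
h3 [567.7  54.5 133.5]
legtop [584.6  53.9 138. ]
front [547.3  46.7 155.1]
tl [ 439.3 -449.3   14.7]
tr [ 455.5 -328.5   14.6]
bl [ 559.8 -460.7   12.9]
br [ 570.6 -335.4    2. ]
mid [ 504.7 -395.4    5.8]
```

```bash
python3 - <<'E'
from h import *
np.set_printoptions(suppress=True,precision=3)
def fit(P):
    m=P.mean(0);
    for _ in range(3):
        u,s,v=np.linalg.svd(P-m,full_matrices=False); n=v[2]; r=(P-m)@n; k=abs(r)<3*np.median(abs(r))+.5; P=P[k]; m=P.mean(0)
    return m,n*np.sign(n[2]),r.std(),len(P)
for nm,boxes in (('top',[(420,620,390,470),(170,370,400,560)]),('scene',[(90,280,90,120),(330,500,95,110)])):
    c=load(nm);o=(165,50) if nm=='top' else (280,200)
    L=[]
    for a,b,y0,y1 in boxes:
        g=np.mgrid[o[0]+a//4:o[0]+b//4,o[1]+y0//4:o[1]+y1//4].reshape(2,-1).T
        L.append(pts(c,g))
    P=np.vstack(L); P=P[P[:,2]>20]
    m,n,s,k=fit(P); print(nm,m,n,s,k,'yaw',np.degrees(np.arctan2(-n[1],-n[0])),'F at y=50', m[0]+ (-(n[1]*(50-m[1])+n[2]*(30-m[2]))/n[0]))
# handle pixels in top: depth grid
c=load('top')
for v in range(156,196,3):
    print(v,[np.round(pts(c,[(u,v)])[0],0).tolist() for u in (260,262,264)])
E
```

```text
top [573.304  79.051 132.831] [0.959 0.124 0.256] 31.34622515854954 2984 yaw -172.61542607213727 F at y=50 604.5050904415812
scene [521.614  16.241  73.603] [-0.708  0.017  0.706] 0.8829238030920462 541 yaw -1.3791648450811531 F at y=50 478.9606038621215
156 [[599.0, 53.0, 144.0], [595.0, 46.0, 155.0], [598.0, 40.0, 145.0]]
159 [[588.0, 53.0, 145.0], [589.0, 47.0, 141.0], [589.0, 41.0, 139.0]]
162 [[581.0, 54.0, 136.0], [580.0, 48.0, 140.0], [582.0, 42.0, 131.0]]
165 [[572.0, 55.0, 136.0], [575.0, 49.0, 125.0], [573.0, 43.0, 129.0]]
168 [[558.0, 53.0, 151.0], [558.0, 48.0, 147.0], [569.0, 45.0, 110.0]]
171 [[546.0, 53.0, 159.0], [547.0, 47.0, 153.0], [559.0, 45.0, 109.0]]
174 [[533.0, 52.0, 170.0], [534.0, 46.0, 167.0], [550.0, 46.0, 105.0]]
177 [[526.0, 54.0, 160.0], [526.0, 47.0, 161.0], [542.0, 47.0, 100.0]]
180 [[519.0, 55.0, 152.0], [518.0, 48.0, 155.0], [535.0, 49.0, 87.0]]
183 [[511.0, 56.0, 145.0], [512.0, 50.0, 142.0], [521.0, 47.0, 105.0]]
186 [[504.0, 57.0, 138.0], [503.0, 50.0, 140.0], [511.0, 48.0, 104.0]]
189 [[496.0, 58.0, 129.0], [495.0, 52.0, 132.0], [499.0, 47.0, 112.0]]
192 [[488.0, 59.0, 123.0], [486.0, 52.0, 130.0], [504.0, 53.0, 51.0]]
195 [[496.0, 67.0, 47.0], [496.0, 61.0, 45.0], [497.0, 55.0, 39.0]]
```

```bash
python3 - <<'E'
from h import *
c=load('top'); crop(c,278,168,308,192,'t2.png',24)
c=load('scene'); crop(c,315,222,345,244,'s2.png',24)
E
```

```text
(no output)
```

View pics/t2.png

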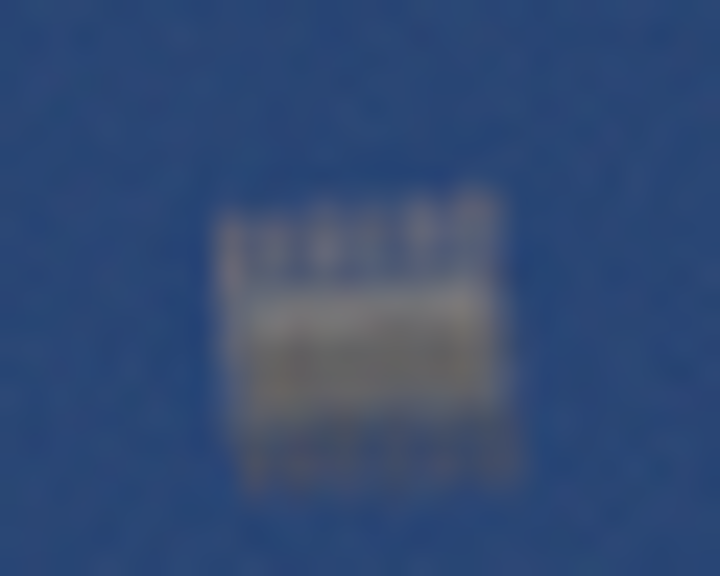

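View pics/s2.png

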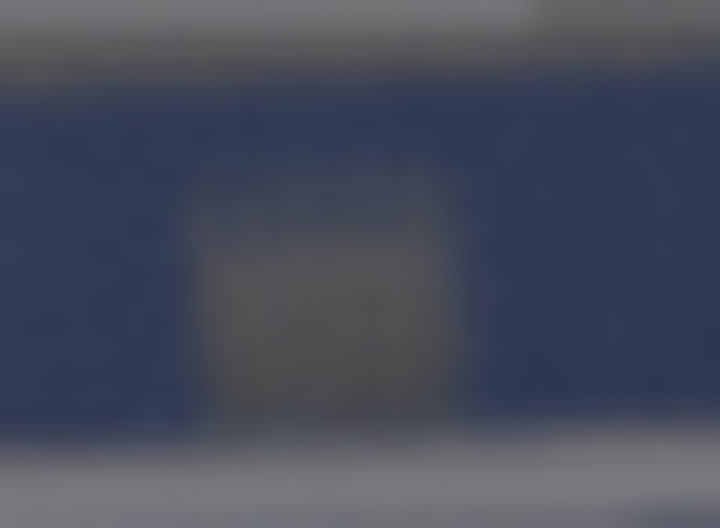

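```bash
python3 - <<'E'
from h import *
np.set_printoptions(suppress=True,precision=1)
c=load('top'); f=lambda u,v:(278+(u-12)/24,168+(v-12)/24)
print('top far z52',pts(c,[f(215,203),f(503,185)],52))
print('near bottom z6',pts(c,[f(240,492),f(525,480)],6))
c=load('scene'); f=lambda u,v:(315+(u-12)/24,222+(v-12)/24)
print('scene near-robot top z52',pts(c,[f(190,190),f(445,175)],52))
print('scene hw z52 if mid')
# tray rim by white mask
for n in('top','scene'):
    c=load(n); hsv=cv2.cvtColor(c['frame'],cv2.COLOR_RGB2HSV)
    r=(375,160,425,212) if n=='top' else (205,210,258,260)
    sub=c['frame'][r[1]:r[3],r[0]:r[2],::-1]; cv2.imwrite(f'pics/tray_{n}.png',cv2.resize(sub,None,fx=10,fy=10,interpolation=cv2.INTER_CUBIC))
E
```

```text
top far z52 [[553.9 -22.9  52. ]
 [554.1 -62.6  52. ]]
near bottom z6 [[524.  -22.5   6. ]
 [523.3 -62.7   6. ]]
scene near-robot top z52 [[522.4 -59.5  52. ]
 [522.5 -21.6  52. ]]
scene hw z52 if mid
```

View pics/tray_top.png

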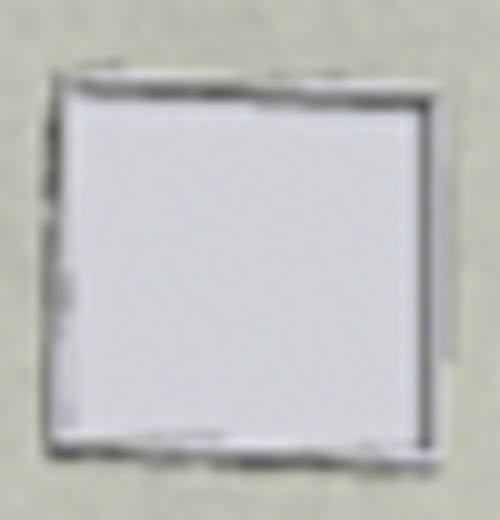

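View pics/tray_scene.png

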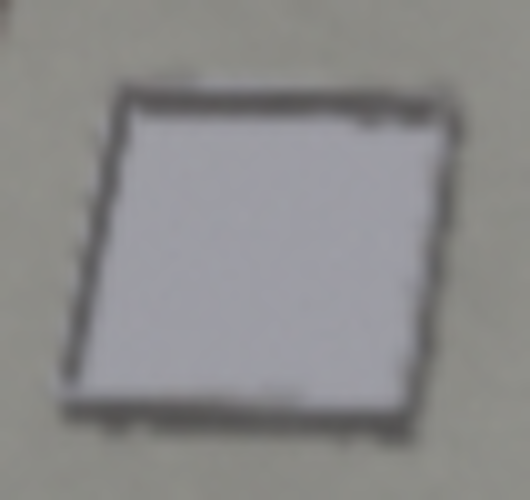

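```bash
python3 - <<'E'
from h import *
np.set_printoptions(suppress=True,precision=1)
c=load('top'); P=pts(c,[(375+u/10-.5,160+v/10-.5) for u,v in((62,75),(440,95),(440,462),(52,450))],25); print(P,P.mean(0))
c=load('scene'); P=pts(c,[(205+u/10-.5,210+v/10-.5) for u,v in((122,90),(458,102),(410,412),(65,400))],25); print(P,P.mean(0))
s=status.read_state(); print(s['tcp_rot'])
E
```

```text
[[ 573.5 -340.9   25. ]
 [ 559.  -467.5   25. ]
 [ 433.3 -454.3   25. ]
 [ 445.  -326.1   25. ]] [ 502.7 -397.2   25. ]
[[ 438.4 -448.1   25. ]
 [ 451.7 -322.1   25. ]
 [ 575.2 -336.8   25. ]
 [ 563.  -461.2   25. ]] [ 507.1 -392.    25. ]
[[-1.   0.2 -0. ]
 [ 0.2  1.  -0. ]
 [-0.  -0.  -1. ]]
```

Request:
{"method": "apply_moves", "body": {"deltas": [[0,0,0,-0.11],[0,0,0,-0.11],[0,0,0,0]], "grip": 0}}

```text
time_s: 0.35
tcp_pos: [175.9, 702.0, 216.3]
tcp_rot: [[-1.0, 0.017, -0.0], [0.017, 1.0, -0.004], [0.0, -0.004, -1.0]]
ft_force: [0.2, 0.0, -0.3]
width: 93.2
```

```bash
cat >> h.py <<'E'
def to(x,y,z,yaw=None):
    s=status.read_state();R=s['tcp_rot'];d=R.T@(np.array([x,y,z])-s['tcp_pos'])/10
    a=np.degrees(np.arctan2(-R[0,1],R[1,1]))
    print('t',round(s['time_s'],2),'tcp',s['tcp_pos'].round(1),'d cm',d.round(2),'n>=',round(np.linalg.norm(d)/4,1),'yaw',a.round(2),'turn',None if yaw is None else round(-np.radians(yaw-a),3),'F',s['ft_force'].round(1),'w',round(s['width'],1))
E
python3 -c "
from h import *
to(513,53.5,218,-1.4)"
```

```text
t 0.35 tcp [175.9 702.  216.3] d cm [-34.81 -64.27   0.08] n>= 18.3 yaw -0.98 turn 0.007 F [ 0.2  0.  -0.3] w 93.2
```

Request:
{"method": "apply_moves", "body": {"deltas": [[-1.8,-3.4,-0.1,0],[-1.8,-3.4,0,0],[-1.8,-3.4,0,0],[-1.8,-3.4,0,0],[-1.8,-3.4,0,0],[-1.8,-3.4,0,0],[-1.8,-3.4,0,0],[-1.8,-3.4,0,0]]}}

```text
time_s: 1.02
tcp_pos: [309.9, 422.0, 213.3]
tcp_rot: [[-0.999, 0.034, -0.007], [0.034, 0.999, -0.003], [0.006, -0.003, -1.0]]
ft_force: [0.7, -0.2, -0.0]
width: 93.3
```

Request:
{"method": "apply_moves", "body": {"deltas": [[-1.8,-3.4,-0.1,0],[-1.8,-3.4,0,0],[-1.8,-3.4,0,0],[-1.8,-3.4,0,0],[-1.8,-3.4,0,0],[-1.8,-3.4,0,0],[-1.8,-3.4,0,0],[-1.8,-3.4,0,0]]}}

```text
time_s: 1.68
tcp_pos: [444.0, 128.3, 214.7]
tcp_rot: [[-0.998, 0.067, -0.006], [0.067, 0.998, -0.001], [0.006, -0.001, -1.0]]
ft_force: [0.3, 0.4, -0.1]
width: 92.9
```

```bash
python3 -c "
from h import *
to(513,53.5,218,-1.4)"
```

```text
t 1.68 tcp [444.  128.3 214.7] d cm [-7.38 -7.01 -0.37] n>= 2.5 yaw -3.82 turn -0.042 F [ 0.3  0.4 -0.1] w 92.9
```

Request:
{"method": "apply_moves", "body": {"deltas": [[-2.4,-2.4,-0.1,-0.02],[-2.4,-2.4,-0.1,-0.02],[-2.4,-2.2,-0.1,0],[0,0,0,0]]}}

```text
time_s: 2.02
tcp_pos: [516.3, 41.6, 217.9]
tcp_rot: [[-0.999, 0.051, -0.004], [0.051, 0.999, -0.003], [0.004, -0.003, -1.0]]
ft_force: [1.1, -0.3, 0.2]
width: 92.9
```

```bash
python3 -c "
from h import *
to(513,53.5,123,-1.4)
c=cap('top','top1.png');crop(c,200,100,360,215,'t3.png',5)
c=cap('scene');crop(c,280,160,440,270,'s3.png',5)"
```

```text
t 2.02 tcp [516.3  41.6 217.9] d cm [0.35 1.2  9.49] n>= 2.4 yaw -2.91 turn -0.026 F [ 1.1 -0.3  0.2] w 92.9
```

View pics/s3.png

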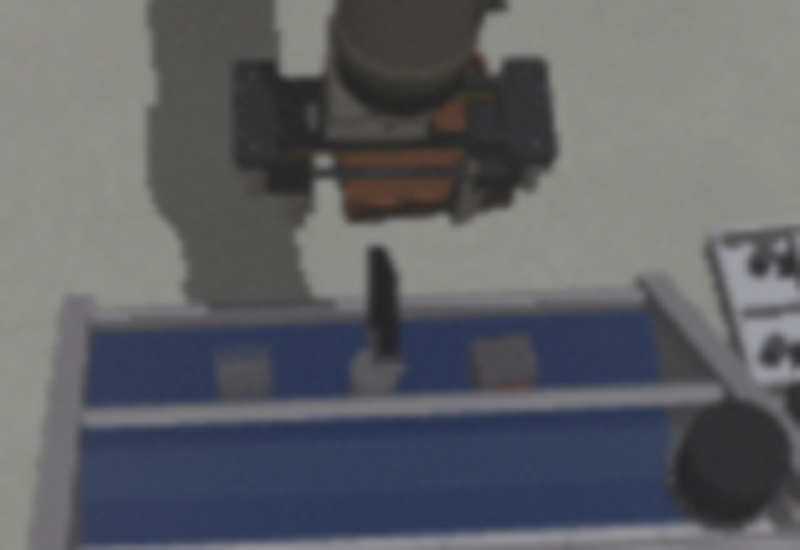

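Request:
{"method": "apply_moves", "body": {"deltas": [[0.35,1.2,0,-0.026],[0,0,0,0],[0,0,2,0],[0,0,2,0]]}}

```text
time_s: 2.45
tcp_pos: [507.8, 64.5, 179.5]
tcp_rot: [[-1.0, 0.016, -0.003], [0.016, 1.0, 0.002], [0.003, 0.002, -1.0]]
ft_force: [0.3, -0.1, 0.1]
width: 93.0
```

```bash
python3 -c "
from h import *
to(513,53.5,123,-1.4)"
```

```text
t 2.45 tcp [507.8  64.5 179.5] d cm [-0.55 -1.11  5.64] n>= 1.4 yaw -0.92 turn 0.008 F [ 0.3 -0.1  0.1] w 93.0
```

Request:
{"method": "apply_moves", "body": {"deltas": [[-0.5,-1.1,0,0],[0,0,0,0],[0,0,0,0]]}}

```text
time_s: 2.7
tcp_pos: [509.5, 56.8, 177.6]
tcp_rot: [[-1.0, 0.009, -0.009], [0.009, 1.0, 0.002], [0.009, 0.002, -1.0]]
ft_force: [-1.0, 0.7, -0.6]
width: 92.8
```

```bash
python3 -c "
from h import *
to(513,53.5,123,-1.4)"
```

```text
t 2.7 tcp [509.5  56.8 177.6] d cm [-0.4  -0.34  5.45] n>= 1.4 yaw -0.52 turn 0.015 F [-1.   0.7 -0.6] w 92.8
```

Request:
{"method": "apply_moves", "body": {"deltas": [[-0.4,-0.3,1.5,0],[0,0,1.5,0],[0,0,1.2,0],[0,0,0.8,0],[0,0,0,0],[0,0,0,0]]}}

```text
time_s: 3.2
tcp_pos: [515.8, 55.9, 131.7]
tcp_rot: [[-1.0, 0.008, -0.001], [0.008, 1.0, 0.004], [0.001, 0.004, -1.0]]
ft_force: [-0.3, -0.2, -0.4]
width: 92.9
```

```bash
python3 -c "
from h import *
to(513,53.5,123,-1.4)
c=cap('scene');crop(c,280,160,440,270,'s4.png',5)
c=cap('top');crop(c,200,100,360,215,'t4.png',5)
"
```

```text
t 3.2 tcp [515.8  55.9 131.7] d cm [ 0.28 -0.24  0.87] n>= 0.2 yaw -0.47 turn 0.016 F [-0.3 -0.2 -0.4] w 92.9
```

View pics/s4.png

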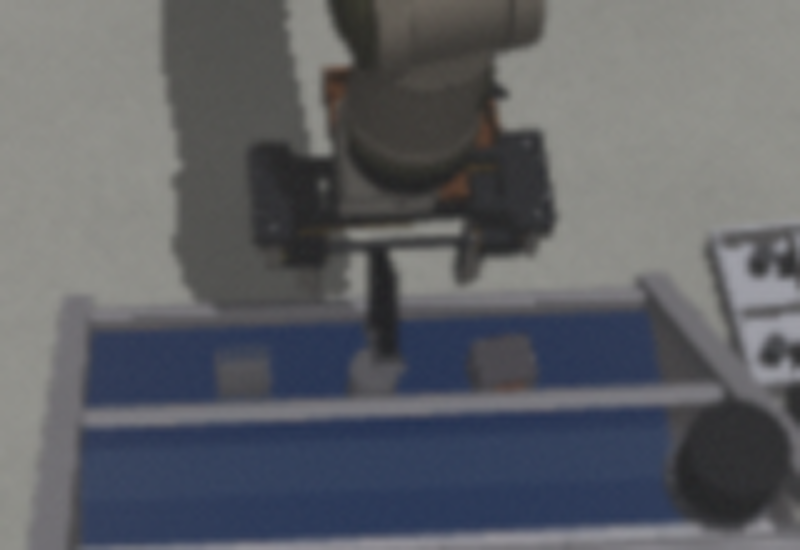

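View pics/t4.png

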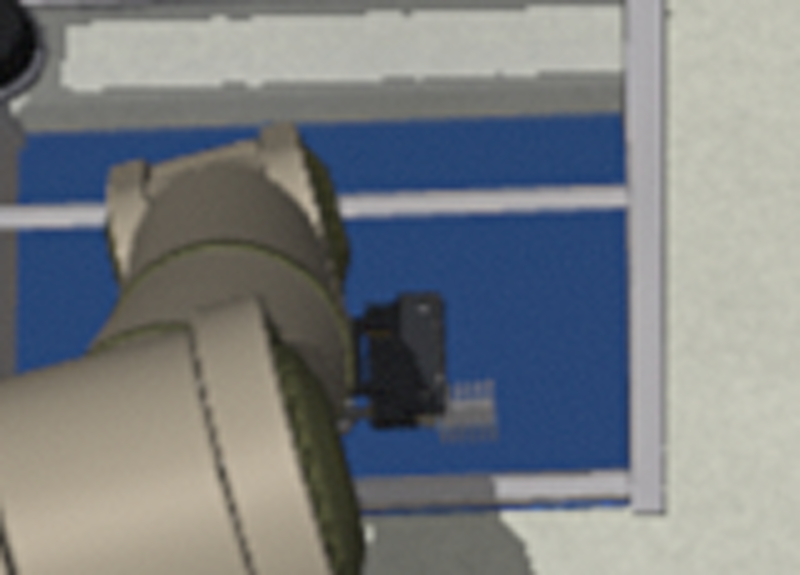

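Request:
{"method": "apply_moves", "body": {"deltas": [[0.2,-0.2,0.8,0],[0,0,0,0],[0,0,0,0],[0,0,0,0]]}}

```text
time_s: 3.63
tcp_pos: [514.5, 53.8, 124.9]
tcp_rot: [[-1.0, 0.008, 0.002], [0.008, 1.0, 0.005], [-0.002, 0.005, -1.0]]
ft_force: [-0.1, -0.0, 0.7]
width: 93.0
```

Request:
{"method": "apply_moves", "body": {"deltas": [[0,0,0,0],[0,0,0,0],[0,0,0,0],[0,0,0,0],[0,0,0,0],[0,0,0,0],[0,0,0,0],[0,0,0,0]], "grip": 255, "force": 25}}

```text
time_s: 4.3
tcp_pos: [514.8, 53.9, 125.4]
tcp_rot: [[-1.0, 0.008, 0.003], [0.008, 1.0, 0.005], [-0.003, 0.005, -1.0]]
ft_force: [-0.2, -0.2, 0.1]
width: 44.1
```

Request:
{"method": "apply_moves", "body": {"deltas": [[0,0,0,0],[0,0,0,0],[0,0,0,0],[0,0,0,0],[0,0,0,0],[0,0,0,0],[0,0,0,0],[0,0,0,0]]}}

```text
time_s: 4.97
tcp_pos: [514.8, 52.8, 125.4]
tcp_rot: [[-1.0, 0.01, 0.003], [0.01, 1.0, 0.004], [-0.002, 0.004, -1.0]]
ft_force: [0.8, -1.8, -0.3]
width: 13.5
```

Request:
{"method": "apply_moves", "body": {"deltas": [[-0.5,0,-0.5,0],[-0.8,0,-0.8,0],[-1,0,-1,0],[-1,-0.02,-1,0]]}}

```text
time_s: 5.3
tcp_pos: [546.3, 52.0, 157.1]
tcp_rot: [[-1.0, 0.01, -0.004], [0.01, 1.0, 0.003], [0.004, 0.003, -1.0]]
ft_force: [0.5, 1.2, -6.1]
width: 13.8
```

```bash
python3 -c "
from h import *
to(644,50,256,-1.4)"
```

```text
t 5.3 tcp [546.3  52.  157.1] d cm [-9.73 -0.07 -9.93] n>= 3.5 yaw -0.57 turn 0.015 F [ 0.5  1.2 -6.1] w 13.8
```

Request:
{"method": "apply_moves", "body": {"deltas": [[-1,0,-1,0],[-1,-0.02,-1,0],[-1,-0.02,-1,0],[-1,-0.02,-1,0],[-1,-0.02,-1,0],[-1,-0.02,-1,0],[-1,-0.02,-1,0],[-1,-0.02,-1,0]]}}

```text
time_s: 5.97
tcp_pos: [629.5, 50.0, 240.5]
tcp_rot: [[-1.0, 0.01, -0.01], [0.01, 1.0, 0.004], [0.01, 0.003, -1.0]]
ft_force: [1.2, -0.0, -4.0]
width: 13.7
```

```bash
python3 -c "
from h import *
to(644,50,256,-1.4)"
```

```text
t 5.97 tcp [629.5  50.  240.5] d cm [-1.43  0.02 -1.56] n>= 0.5 yaw -0.56 turn 0.015 F [ 1.2 -0.  -4. ] w 13.7
```

Request:
{"method": "apply_moves", "body": {"deltas": [[-0.8,0,-0.8,0],[-0.6,0,-0.6,0],[-0.4,0,-0.4,0],[0,0,0,0],[0,0,0,0],[0,0,0,0]]}}

```text
time_s: 6.47
tcp_pos: [651.2, 49.4, 262.1]
tcp_rot: [[-1.0, 0.01, -0.007], [0.01, 1.0, 0.004], [0.007, 0.004, -1.0]]
ft_force: [1.7, -1.0, -0.6]
width: 13.9
```

```bash
python3 -c "
from h import *
to(644,50,256,-1.4)
c=cap('scene','s5.png')"
```

```text
t 6.47 tcp [651.2  49.4 262.1] d cm [0.71 0.05 0.61] n>= 0.2 yaw -0.6 turn 0.014 F [ 1.7 -1.  -0.6] w 13.9
```

View pics/s5.png

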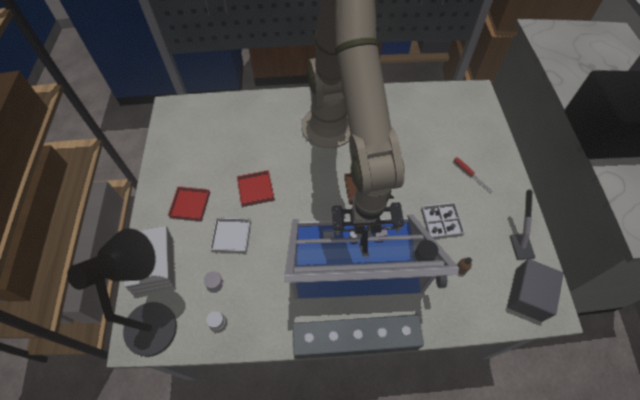

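Request:
{"method": "apply_moves", "body": {"deltas": [[0,0,0,0],[0,0,0,0],[0,0,0,0],[0,0,0,0],[0,0,0,0],[0,0,0,0],[0,0,0,0],[0,0,0,0]], "grip": 60}}

```text
time_s: 7.18
tcp_pos: [648.7, 50.4, 260.7]
tcp_rot: [[-1.0, 0.008, -0.011], [0.008, 1.0, 0.004], [0.011, 0.004, -1.0]]
ft_force: [0.8, -0.0, 0.3]
width: 62.6
```

Request:
{"method": "apply_moves", "body": {"deltas": [[0,0,-0.5,0],[1,0,-1.5,0],[2,0,-2,0],[2,0,-2,0],[2,0,-0.5,0],[0,0,0,0],[0,0,0,0],[0,0,0,0]]}}

```text
time_s: 7.85
tcp_pos: [577.5, 50.6, 330.8]
tcp_rot: [[-1.0, 0.008, -0.01], [0.008, 1.0, 0.004], [0.01, 0.004, -1.0]]
ft_force: [0.7, -0.5, 0.6]
width: 70.7
```

```bash
python3 -c "
from h import *
to(539,-42,230,0)
c=cap('scene','s6.png');crop(c,280,190,440,300,'s6.png',5)"
```

```text
t 7.85 tcp [577.5  50.6 330.8] d cm [ 3.67 -9.33 10.08] n>= 3.6 yaw -0.47 turn -0.008 F [ 0.7 -0.5  0.6] w 70.7
```

View pics/s6.png

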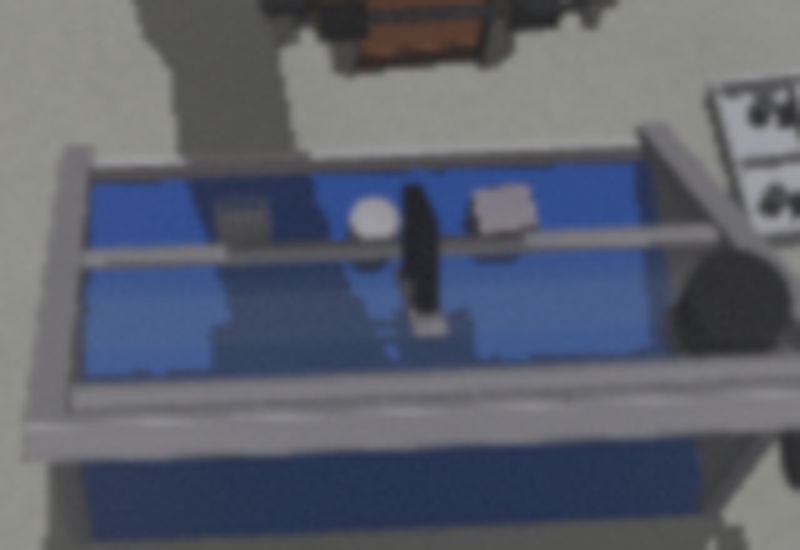

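```bash
python3 - <<'E'
from h import *
np.set_printoptions(suppress=True,precision=1)
c=load('scene');f=lambda u,v:(280+u/5,190+v/5)
for n,p in dict(bar=(600,238),bar2=(150,257),bar3=(300,250),front=(400,165),floor=(200,220),g=(570,290),frame=(400,390),hs1=(243,215),hs2=(243,230),can=(373,215),hnd=(418,230)).items(): print(n,pts(c,[f(*p)])[0])
c=cap('top'); crop(c,200,90,340,215,'t5.png',5); crop(c,278,168,308,192,'t6.png',24)
E
```

```text
bar [630.6 179.7 180. ]
bar2 [ 620.5 -105.9  171.5]
bar3 [625.  -11.1 178.1]
front [484.6  83.1   9.6]
floor [516.6 -67.9   3.2]
g [690.2 141.2 240.6]
frame [774.9  23.2 320.6]
hs1 [537.6 -38.6  51.1]
hs2 [549.8 -39.5  52.2]
can [545.   53.1  53.7]
hnd [672.8  46.7 301. ]
```

View pics/t5.png

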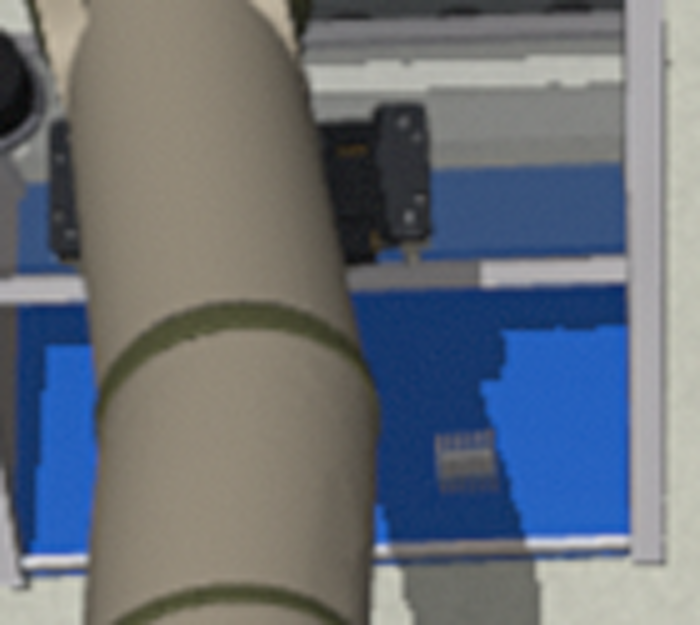

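View pics/t6.png

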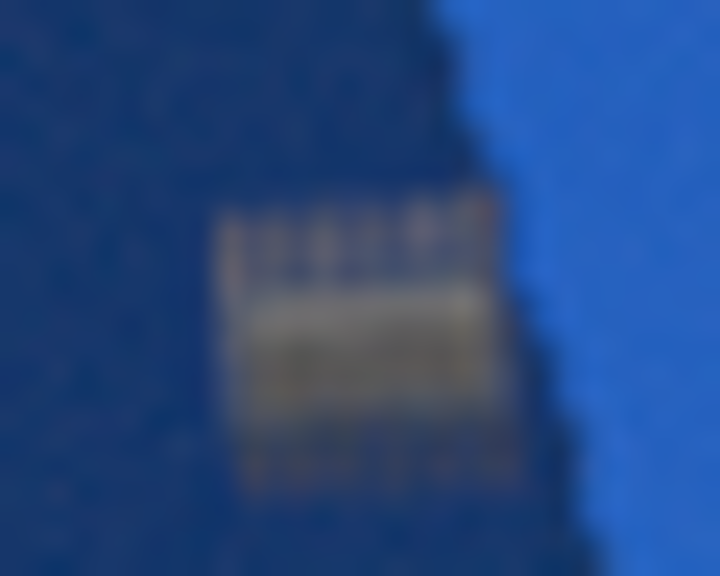

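Request:
{"method": "apply_moves", "body": {"deltas": [[1,-2.3,0,0],[1,-2.3,0,0],[1,-2.3,0,0],[0.7,-2.0,0,0],[0,0,0,0],[0,0,0,0],[0,0,0,0]]}}

```text
time_s: 8.53
tcp_pos: [542.1, -40.4, 325.2]
tcp_rot: [[-1.0, 0.007, -0.017], [0.007, 1.0, 0.004], [0.017, 0.004, -1.0]]
ft_force: [0.2, -0.0, -0.2]
width: 71.3
```

```bash
python3 - <<'E'
from h import *
to(539,-41.5,150,0)
np.set_printoptions(suppress=True,precision=1)
c=load('scene')
# heat sink top points by depth
g=np.mgrid[318:340,222:245].reshape(2,-1).T
P=pts(c,g); k=(P[:,2]>44)&(P[:,2]<60)&(P[:,0]<570); Q=P[k]; print(len(Q),Q.min(0),Q.max(0),Q.mean(0),cv2.minAreaRect(Q[:,:2].astype(np.float32)))
g=np.mgrid[283:305,172:194].reshape(2,-1).T
c=load('top');P=pts(c,g); k=(P[:,2]>44)&(P[:,2]<60)&(P[:,0]<570); Q=P[k]; print(len(Q),Q.min(0),Q.max(0),Q.mean(0),cv2.minAreaRect(Q[:,:2].astype(np.float32)))
E
```

```text
t 8.53 tcp [542.1 -40.4 325.2] d cm [ 0.   -0.18 17.53] n>= 4.4 yaw -0.38 turn -0.007 F [ 0.2 -0.  -0.2] w 71.3
54 [522.4 -58.7  44.2] [551.8 -22.8  56.1] [537.2 -40.2  51.1] ((537.0460815429688, -40.72277069091797), (35.75959014892578, 29.127302169799805), 89.1544418334961)
54 [526.5 -57.7  46.2] [553.6 -23.3  57.3] [540.3 -39.   51.6] ((539.4706420898438, -40.43694305419922), (33.38329315185547, 27.24044418334961), 87.1214599609375)
```

Request:
{"method": "apply_moves", "body": {"deltas": [[0,-0.1,2.5,0],[0,0,2.5,0],[0,0,2.5,0],[0,0,2.5,0],[0,0,2.5,0],[0,0,2,0],[0,0,0,0],[0,0,0,0]]}}

```text
time_s: 9.2
tcp_pos: [546.5, -31.5, 173.6]
tcp_rot: [[-1.0, -0.004, -0.014], [-0.004, 1.0, 0.007], [0.014, 0.007, -1.0]]
ft_force: [0.5, 0.1, 0.3]
width: 71.4
```

```bash
python3 - <<'E'
from h import *
to(538.5,-41,20,-1)
c=cap('scene');crop(c,280,170,440,280,'s7.png',5)
E
```

```text
t 9.2 tcp [546.5 -31.5 173.6] d cm [ 0.59 -1.06 15.36] n>= 3.9 yaw 0.2 turn 0.021 F [0.5 0.1 0.3] w 71.4
```

View pics/s7.png

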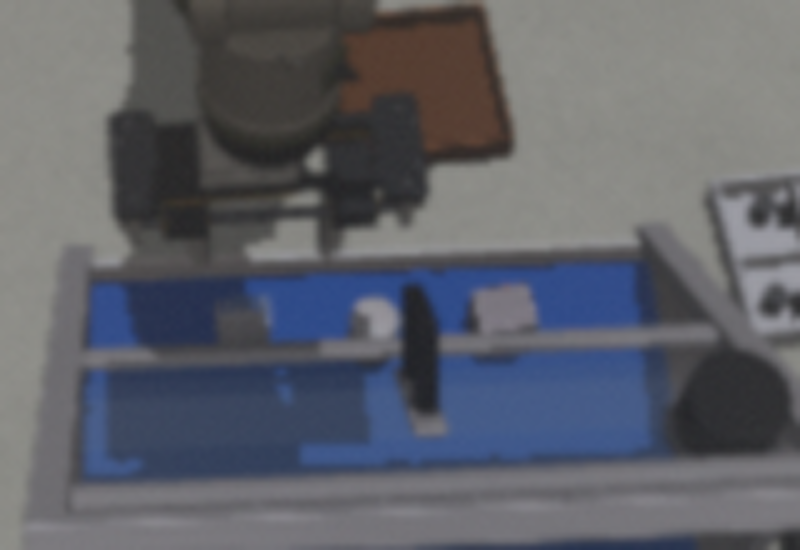

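Request:
{"method": "apply_moves", "body": {"deltas": [[0.4,-1.0,1,0.02],[0,0,1.5,0],[0,0,1.5,0],[0,0,0,0],[0,0,0,0],[0,0,0,0]]}}

```text
time_s: 9.75
tcp_pos: [548.4, -39.2, 140.5]
tcp_rot: [[-1.0, 0.014, -0.001], [0.014, 1.0, 0.008], [0.002, 0.008, -1.0]]
ft_force: [-1.2, 0.3, -0.8]
width: 71.3
```

```bash
python3 - <<'E'
from h import *
to(538.5,-41,20,-1)
E
```

```text
t 9.75 tcp [548.4 -39.2 140.5] d cm [ 0.96 -0.3  12.05] n>= 3.0 yaw -0.82 turn 0.003 F [-1.2  0.3 -0.8] w 71.3
```

Request:
{"method": "apply_moves", "body": {"deltas": [[1,-0.2,1,0],[0,0,1,0],[0,0,1,0],[0,0,1,0],[0,0,1,0],[0,0,0,0],[0,0,0,0],[0,0,0,0]]}}

```text
time_s: 10.42
tcp_pos: [543.5, -39.5, 91.4]
tcp_rot: [[-1.0, 0.013, 0.007], [0.013, 1.0, 0.009], [-0.007, 0.009, -1.0]]
ft_force: [0.5, -0.1, -0.7]
width: 71.6
```

```bash
python3 - <<'E'
from h import *
to(538.5,-41,20,-1)
E
```

```text
t 10.42 tcp [543.5 -39.5  91.4] d cm [ 0.55 -0.22  7.13] n>= 1.8 yaw -0.75 turn 0.004 F [ 0.5 -0.1 -0.7] w 71.6
```

Request:
{"method": "apply_moves", "body": {"deltas": [[0.5,-0.2,1,0],[0,0,0.7,0],[0,0,0,0],[0,0,0,0],[0,0,0,0]]}}

```text
time_s: 10.83
tcp_pos: [540.2, -41.1, 74.6]
tcp_rot: [[-1.0, 0.013, 0.009], [0.013, 1.0, 0.009], [-0.009, 0.009, -1.0]]
ft_force: [-0.0, -0.4, 0.0]
width: 71.1
```

```bash
python3 - <<'E'
from h import *
to(538.5,-41,20,-1)
c=cap('top');crop(c,200,100,340,215,'t8.png',5)
c=cap('scene');crop(c,280,170,440,280,'s8.png',5)
E
```

```text
t 10.83 tcp [540.2 -41.1  74.6] d cm [ 0.22 -0.04  5.46] n>= 1.4 yaw -0.75 turn 0.004 F [-0.  -0.4  0. ] w 71.1
```

View pics/s8.png

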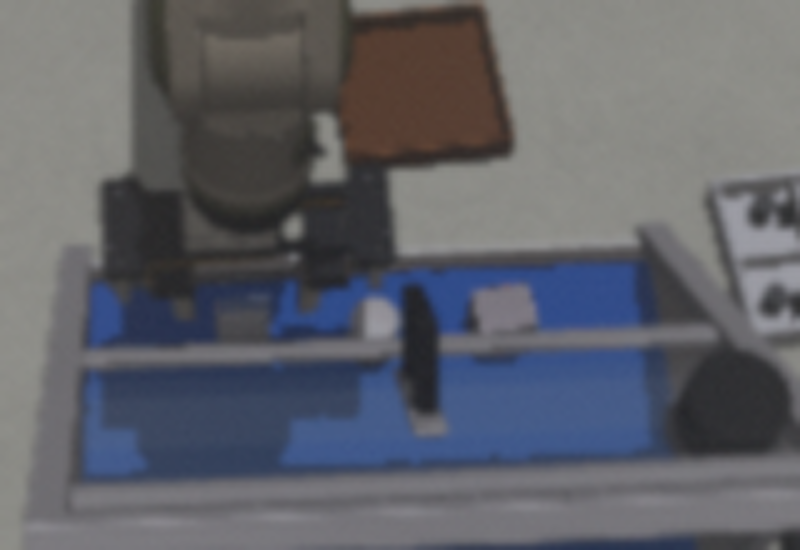

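View pics/t8.png

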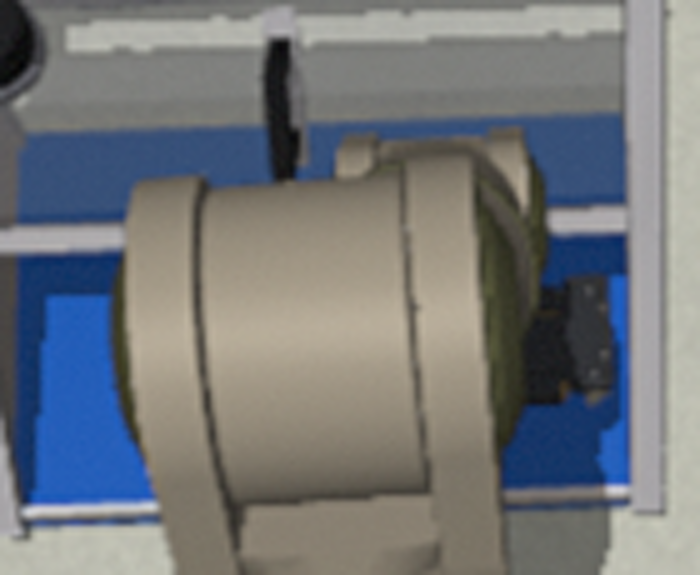

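Request:
{"method": "apply_moves", "body": {"deltas": [[0.1,0,1,0],[0,0,1,0],[0,0,1,0],[0,0,1,0],[0,0,0,0],[0,0,0,0],[0,0,0,0]]}}

```text
time_s: 11.52
tcp_pos: [539.7, -40.5, 30.0]
tcp_rot: [[-1.0, 0.013, 0.009], [0.013, 1.0, 0.009], [-0.009, 0.009, -1.0]]
ft_force: [-0.1, 0.0, 0.6]
width: 70.9
```

```bash
python3 - <<'E'
from h import *
to(538.5,-41,18,-1)
E
```

```text
t 11.52 tcp [539.7 -40.5  30. ] d cm [ 0.13 -0.06  1.2 ] n>= 0.3 yaw -0.73 turn 0.005 F [-0.1  0.   0.6] w 70.9
```

Request:
{"method": "apply_moves", "body": {"deltas": [[0.1,0,1.0,0],[0,0,0.1,0],[0,0,0,0],[0,0,0,0]]}}

```text
time_s: 11.85
tcp_pos: [538.9, -40.4, 18.1]
tcp_rot: [[-1.0, 0.013, 0.009], [0.013, 1.0, 0.009], [-0.009, 0.009, -1.0]]
ft_force: [0.8, -0.3, 0.0]
width: 70.8
```

Request:
{"method": "apply_moves", "body": {"deltas": [[0,0,0,0],[0,0,0,0],[0,0,0,0],[0,0,0,0],[0,0,0,0],[0,0,0,0],[0,0,0,0],[0,0,0,0]], "grip": 255, "force": 25}}

```text
time_s: 12.52
tcp_pos: [539.5, -40.6, 19.2]
tcp_rot: [[-1.0, 0.013, 0.011], [0.013, 1.0, 0.009], [-0.011, 0.009, -1.0]]
ft_force: [0.7, -1.1, -0.6]
width: 35.9
```

```bash
python3 - <<'E'
from h import *
to(538.5,-41,18,-1)
E
```

```text
t 12.52 tcp [539.5 -40.6  19.2] d cm [ 0.1  -0.04  0.12] n>= 0.0 yaw -0.75 turn 0.004 F [ 0.7 -1.1 -0.6] w 35.9
```

Request:
{"method": "apply_moves", "body": {"deltas": [[0,0,-0.6,0],[0.1,0,-1,0],[0.1,0,-1.5,0],[0.1,0,-2,0],[0.1,0,-2,0],[0.1,0,-2,0],[0.1,0,-2,0],[0.1,0,-2,0]]}}

```text
time_s: 13.18
tcp_pos: [526.9, -41.5, 155.9]
tcp_rot: [[-1.0, 0.013, 0.002], [0.013, 1.0, 0.009], [-0.002, 0.009, -1.0]]
ft_force: [0.1, -0.7, -1.4]
width: 35.7
```

Request:
{"method": "apply_moves", "body": {"deltas": [[0.2,0,-1.5,0],[0.2,0,-1,0],[0,0,-0.5,0],[0,0,0,0],[0,0,0,0]]}}

```text
time_s: 13.6
tcp_pos: [522.6, -42.1, 195.6]
tcp_rot: [[-1.0, 0.013, 0.011], [0.013, 1.0, 0.01], [-0.011, 0.01, -1.0]]
ft_force: [0.3, -0.3, -1.9]
width: 36.2
```

```bash
python3 - <<'E'
from h import *
to(505,-395,170,6)
c=cap('scene');crop(c,280,150,440,260,'s9.png',5)
E
```

```text
t 13.6 tcp [522.6 -42.1 195.6] d cm [  1.32 -35.34   2.2 ] n>= 8.9 yaw -0.76 turn -0.118 F [ 0.3 -0.3 -1.9] w 36.2
```

View pics/s9.png

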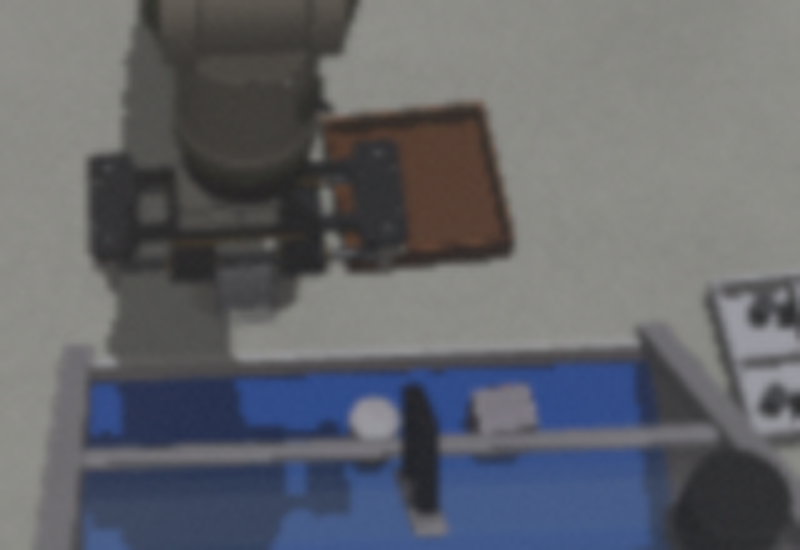

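Request:
{"method": "apply_moves", "body": {"deltas": [[0.1,-1.5,0,0],[0.1,-3,0,0],[0.1,-3.5,0,0],[0.1,-3.5,0,0],[0.2,-3.5,0,0],[0.2,-3.5,0,0],[0.2,-3.5,0,0],[0.2,-3.5,0,0]]}}

```text
time_s: 14.32
tcp_pos: [508.0, -295.7, 184.2]
tcp_rot: [[-1.0, -0.005, 0.0], [-0.005, 1.0, 0.017], [-0.001, 0.017, -1.0]]
ft_force: [1.0, 0.6, -1.2]
width: 35.8
```

```bash
python3 - <<'E'
from h import *
to(505,-395,170,6)
E
```

```text
t 14.32 tcp [ 508.  -295.7  184.2] d cm [ 0.35 -9.95  1.25] n>= 2.5 yaw 0.31 turn -0.099 F [ 1.   0.6 -1.2] w 35.8
```

Request:
{"method": "apply_moves", "body": {"deltas": [[0.1,-3,0,-0.03],[0,-2.5,0,-0.03],[0,-1.5,0,-0.03],[0,-1,0,0],[0,0,0,0],[0,0,0,0],[0,0,0,0],[0,0,0,0]]}}

```text
time_s: 14.98
tcp_pos: [504.0, -385.6, 173.8]
tcp_rot: [[-0.996, -0.086, -0.011], [-0.087, 0.996, 0.022], [0.009, 0.023, -1.0]]
ft_force: [0.3, 0.5, -1.0]
width: 35.9
```

```bash
python3 - <<'E'
from h import *
to(505,-395,60,6)
E
```

```text
t 14.98 tcp [ 504.  -385.6  173.8] d cm [-0.12 -1.2  11.35] n>= 2.9 yaw 4.95 turn -0.018 F [ 0.3  0.5 -1. ] w 35.9
```

Request:
{"method": "apply_moves", "body": {"deltas": [[0,-1.2,1.5,0],[0,0,2,0],[0,0,2,0],[0,0,2,0],[0,0,1.5,0],[0,0,0.7,0],[0,0,0,0],[0,0,0,0]]}}

```text
time_s: 15.65
tcp_pos: [510.1, -384.5, 76.1]
tcp_rot: [[-0.995, -0.099, -0.006], [-0.099, 0.995, 0.023], [0.004, 0.024, -1.0]]
ft_force: [-0.6, -0.6, -1.1]
width: 35.8
```

```bash
python3 - <<'E'
from h import *
to(505,-395,18,6)
c=cap('scene');crop(c,180,150,300,260,'s10.png',5)
E
```

```text
t 15.65 tcp [ 510.1 -384.5   76.1] d cm [ 0.58 -1.14  5.79] n>= 1.5 yaw 5.66 turn -0.006 F [-0.6 -0.6 -1.1] w 35.8
```

View pics/s10.png

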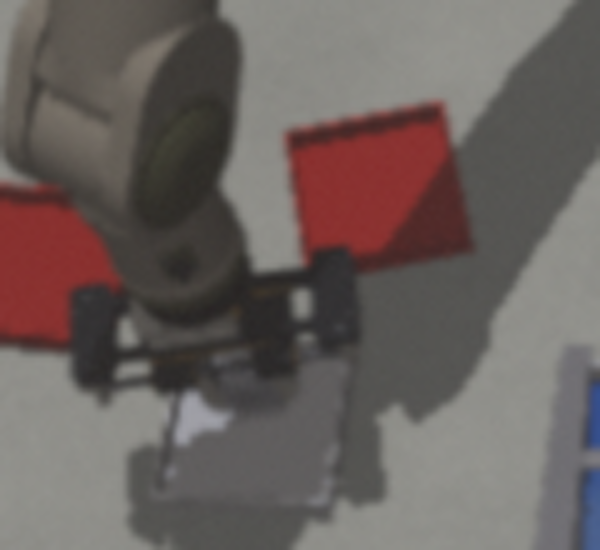

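Request:
{"method": "apply_moves", "body": {"deltas": [[0.5,-1.1,1.2,0],[0,0,1.2,0],[0,0,1.0,0],[0,0,0.5,0],[0,0,0,0],[0,0,0,0],[0,0,0,0]]}}

```text
time_s: 16.28
tcp_pos: [506.7, -397.5, 35.5]
tcp_rot: [[-0.995, -0.098, -0.003], [-0.098, 0.995, 0.021], [0.001, 0.021, -1.0]]
ft_force: [0.1, -0.6, -1.5]
width: 35.9
```

```bash
python3 - <<'E'
from h import *
to(505,-395,18,6)
E
```

```text
t 16.28 tcp [ 506.7 -397.5   35.5] d cm [0.14 0.23 1.76] n>= 0.4 yaw 5.62 turn -0.007 F [ 0.1 -0.6 -1.5] w 35.9
```

Bottom about 18 mm above the tray floor. Lowering slowly while watching the force.

Request:
{"method": "apply_moves", "body": {"deltas": [[0,0.1,0.6,0],[0,0,0.4,0],[0,0,0.3,0],[0,0,0,0],[0,0,0,0],[0,0,0,0]]}}

```text
time_s: 16.78
tcp_pos: [507.3, -396.0, 22.0]
tcp_rot: [[-0.995, -0.098, -0.002], [-0.099, 0.995, 0.02], [-0.0, 0.02, -1.0]]
ft_force: [-0.1, 0.2, -1.6]
width: 35.9
```

Request:
{"method": "apply_moves", "body": {"deltas": [[0,0,0.2,0],[0,0,0.1,0],[0,0,0,0],[0,0,0,0]]}}

```text
time_s: 17.12
tcp_pos: [507.5, -396.1, 19.2]
tcp_rot: [[-0.995, -0.098, -0.001], [-0.098, 0.995, 0.02], [-0.001, 0.02, -1.0]]
ft_force: [0.2, -1.1, -1.2]
width: 36.0
```

Request:
{"method": "apply_moves", "body": {"deltas": [[0,0,0.15,0],[0,0,0,0],[0,0,0,0]]}}

```text
time_s: 17.37
tcp_pos: [507.6, -396.2, 17.7]
tcp_rot: [[-0.995, -0.098, -0.001], [-0.098, 0.995, 0.02], [-0.001, 0.02, -1.0]]
ft_force: [0.1, 0.2, -2.1]
width: 35.7
```

Request:
{"method": "apply_moves", "body": {"deltas": [[0,0,0.15,0],[0,0,0,0],[0,0,0,0]]}}

```text
time_s: 17.62
tcp_pos: [507.8, -396.4, 18.0]
tcp_rot: [[-0.995, -0.098, 0.0], [-0.098, 0.995, 0.019], [-0.002, 0.019, -1.0]]
ft_force: [-0.3, 0.5, -0.8]
width: 36.1
```

Request:
{"method": "apply_moves", "body": {"deltas": [[0,0,0.2,0],[0,0,0,0],[0,0,0,0]]}}

```text
time_s: 17.87
tcp_pos: [508.4, -396.6, 17.6]
tcp_rot: [[-0.995, -0.098, 0.002], [-0.098, 0.995, 0.018], [-0.003, 0.018, -1.0]]
ft_force: [-1.0, 0.3, -1.7]
width: 35.5
```

Request:
{"method": "apply_moves", "body": {"deltas": [[0,0,0.2,0],[0,0,0,0],[0,0,0,0]]}}

```text
time_s: 18.12
tcp_pos: [508.9, -396.9, 17.3]
tcp_rot: [[-0.995, -0.098, 0.003], [-0.098, 0.995, 0.017], [-0.005, 0.017, -1.0]]
ft_force: [0.0, -1.2, -0.6]
width: 36.1
```

Request:
{"method": "apply_moves", "body": {"deltas": [[0,0,0,0],[0,0,0,0],[0,0,0,0],[0,0,0,0],[0,0,0,0],[0,0,0,0],[0,0,0,0],[0,0,0,0]], "grip": 90}}

```text
time_s: 18.78
tcp_pos: [508.7, -396.8, 15.7]
tcp_rot: [[-0.995, -0.098, 0.002], [-0.098, 0.995, 0.018], [-0.004, 0.018, -1.0]]
ft_force: [-0.2, 0.5, -1.1]
width: 60.0
```

Request:
{"method": "apply_moves", "body": {"deltas": [[0,0,-0.5,0],[0,0,-1,0],[0,0,-1.5,0],[0,0,-2,0],[0,0,-2,0],[0,0,-2,0],[0,0,-2,0],[0,0,-2,0]]}}

```text
time_s: 19.45
tcp_pos: [506.3, -397.6, 151.8]
tcp_rot: [[-0.995, -0.099, -0.003], [-0.099, 0.995, 0.022], [0.001, 0.022, -1.0]]
ft_force: [0.0, 0.1, 0.1]
width: 60.7
```

Request:
{"method": "apply_moves", "body": {"deltas": [[2,0,-2,0],[2,0,-2,0],[1,0,-1,0],[0,0,0,0],[0,0,0,0],[0,0,0,0]]}}

```text
time_s: 19.95
tcp_pos: [457.8, -404.6, 212.9]
tcp_rot: [[-0.995, -0.099, 0.007], [-0.099, 0.995, 0.015], [-0.008, 0.014, -1.0]]
ft_force: [-1.5, -0.4, -0.1]
width: 60.2
```

```bash
python3 - <<'E'
from h import *
to(505,-395,18,6)
c=cap('scene','s11.png');crop(c,190,190,440,300,'s12.png',3)
g=np.mgrid[205:255,212:256].reshape(2,-1).T
P=pts(c,g); k=(P[:,2]>38)&(P[:,2]<60)&(abs(P[:,1]+395)<50); Q=P[k]; print(len(Q),Q.mean(0),Q[:,2].max(),cv2.minAreaRect(Q[:,:2].astype(np.float32)))
c=cap('top','t11.png')
E
```

```text
t 19.95 tcp [ 457.8 -404.6  212.9] d cm [-4.63  0.21 19.53] n>= 5.0 yaw 5.71 turn -0.005 F [-1.5 -0.4 -0.1] w 60.2
73 [ 507.88514155 -393.5966282    47.13981841] 54.02629204086361 ((507.7647399902344, -393.3044128417969), (32.84992980957031, 37.284114837646484), 7.889276027679443)
```

View pics/s12.png

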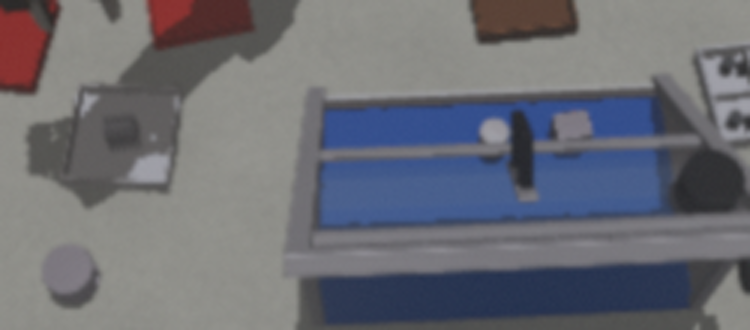

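View pics/t11.png

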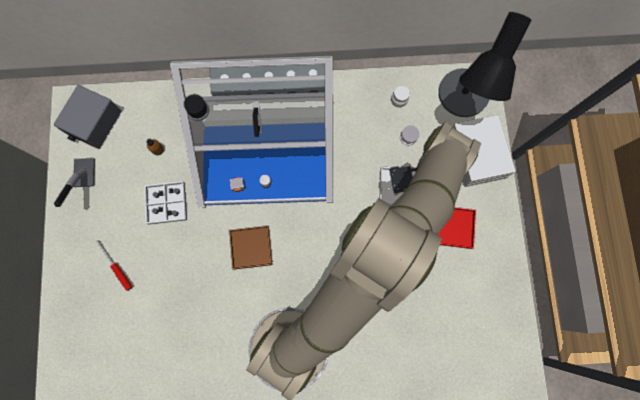

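Request:
{"method": "apply_moves", "body": {"deltas": [[0,0,0,0],[0,0,0,0],[0,0,0,0],[0,0,0,0]]}}

```text
time_s: 20.38
tcp_pos: [459.4, -402.4, 208.4]
tcp_rot: [[-0.995, -0.103, 0.002], [-0.103, 0.995, 0.02], [-0.004, 0.019, -1.0]]
ft_force: [-0.0, -0.2, -0.2]
width: 60.0
```

```bash
python3 - <<'E'
from h import *
print(pts(load('scene'),[(190+560/3,190+141/3),(190+400/3,190+150/3)]))
print(job_done())
E
```

```text
[[621.51282281 106.50717848 175.99535297]
 [621.32298668 -63.62271405 177.89598943]]
the job is handed in; nothing more can be done
None
```

The job is handed in at about 20.4 s; no verdict is reported.

**Sash:** I raised it by the handle to about 190 mm up its slope and let go. The last picture shows it still up, with its lower edge at x ≈ 621 mm, z ≈ 177 mm, unchanged since release.

**Heat sink:** I took the finned one out from under the sash and set it down in the undivided white tray. Depth puts its centre at about (508, -393) mm, within roughly 5 mm of the tray centre I measured. Its footprint of 33 x 37 mm and top at about 50 mm fit an upright stance.

**Arm:** The gripper is clear of everything, 190 mm above the tray floor, with wrist force near zero.

**Checks that were not clean:**
- The touch on the tray floor never showed as a clear force rise. I judged it by the tool no longer moving down, at the height I expected.
- The two cameras put the tray centre about 4–5 mm apart, well inside the 50 mm allowed.

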